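# Cull the bad lamp rims, then hold the spring jaw open at the mark

## Task

I am going to glue glasses into these brass lamp rims: take the two bad rims, the one with the dented, flattened side and the one with a piece torn out, off the felt mat and put them in the red reject tray, leaving the good rims and everything else on the bench where they are. Then draw the clamping cradle's spring jaw open by its black crossbar handle until its pointer stands at the red cursor on the scale, and hold it there against the spring so that I can lay the first good rim in. Finish while still holding it: do not let go.

Things in the scene. Friction and masses are not known exactly. Their poses are not given: they have to be found in the camera images.
- mat: grey felt mat, 210 (its x) x 310 (its y) x 4 mm thick, fixed to the bench; origin under its centre; the five rims lie on it
- dented_rim: bad rim. Brass lamp rim flat on the mat: band 4 mm thick, 16 mm high, 62 mm outside diameter, about 85 g; origin: circle's centre, on the underside, z up; neighbours' centres about 90 mm or more apart. Its +x side is pushed in flat (a chord 50 mm long, 16 mm from the origin): a D seen from above; across its own y through the origin still 62 mm
- torn_rim: bad rim. Brass lamp rim flat on the mat: band 4 mm thick, 16 mm high, 62 mm outside diameter, about 85 g; origin: circle's centre, on the underside, z up; neighbours' centres about 90 mm or more apart. A gap of about 20 mm in its +x side: a C seen from above; across its own y through the origin 62 mm
- good_rim0: good rim, full circle. Brass lamp rim flat on the mat: band 4 mm thick, 16 mm high, 62 mm outside diameter, about 85 g; origin: circle's centre, on the underside, z up; neighbours' centres about 90 mm or more apart. 
- good_rim1: good rim, full circle. Brass lamp rim flat on the mat: band 4 mm thick, 16 mm high, 62 mm outside diameter, about 85 g; origin: circle's centre, on the underside, z up; neighbours' centres about 90 mm or more apart. 
- good_rim2: good rim, full circle. Brass lamp rim flat on the mat: band 4 mm thick, 16 mm high, 62 mm outside diameter, about 85 g; origin: circle's centre, on the underside, z up; neighbours' centres about 90 mm or more apart. 
- reject_tray: red open plastic tray, fixed to the bench, 180 (its x) x 140 (its y) x 30 mm high outside, walls and floor 4 mm; origin under its centre
- cradle: spring-jaw clamping cradle bolted down; green base 225 (x) x 140 (y) x 12 mm. Origin on the bench under the middle of the front face of the grey spring housing (55 x 90 mm, 60 mm high); its +x runs from the housing past the moving jaw to the fixed jaw at the far end; the handle is drawn along its -x. Aluminium scale with black lines along the base's +y edge, top at 16 mm
- jaw (a joint): opening of the sliding jaw, m: 0 shut (at the start), grows as the handle is drawn along the cradle's -x, end stop at 0.075. The jaw, two draw rods, handle and pointer are one piece (0.5 kg). A spring draws it back shut: about 6 N at 0, rising 1.3 N per 10 mm (10 to 14 N at the mark), friction under 1 N; let go, it runs home
- handle (a point): middle of the handle, a black-sleeved horizontal bar 17 mm in diameter along the cradle's y, its axis 36 mm above the bench. Two steel draw rods (10 mm thick, 34 mm either side of the middle, same height) run from it to the housing, 58 mm clear between them. Shut, its axis is 65 mm in front of the housing. Taken from above, one finger before and one behind the bar
- pointer (a point): tip of the sliding jaw's thin black pointer, 3 mm wide, about 20 mm above the bench, over the scale; carried on an arm from the jaw forward beside the housing; its axes are the cradle's
- mark (a point): the place to set the pointer to: middle of the inner face of the red cursor (8 mm wide along the scale, 16 mm across, 10 mm high, fixed on the scale); its axes are the cradle's. The cursor stands 35 to 62 mm from the pointer's shut position, along the cradle's -x; the pointer tip passes about 1 mm beside it
- lamp_shell: bystander: black and chrome headlamp shell standing on its rim, 98 mm diameter, 102 mm high; origin under its centre
- polish_tin: bystander: blue and brass polish tin, 68 mm diameter, 34 mm high; origin under its centre
- screwdriver: bystander: screwdriver lying on the bench, red handle, 200 mm long along its x, 26 mm thick; origin under its middle
- oil_bottle: bystander: small amber oil bottle, 44 mm diameter, 95 mm high; origin under its centre

How it is judged:
By the outcome, as a careful person would: the job done as asked, in the order asked, and still so for the second after the job is handed in, while the arm keeps its last pose, push and grip.
It also fails if it takes over 58 s, if anything falls off the work surface, if the arm or the gripper's body presses on something with over 40 N, if the wrist force passes 120 N, or if a joint passes its speed limit or range.

## Robot

A 7-joint arm with a two-finger parallel gripper is mounted at the origin on the work surface. World frame = base frame: x ahead of the robot, y to its left, z up, the work surface at z = 0. Lengths are in m, angles in rad, forces in N, time in s.
With the tool pointing down it reaches from about 0.425 to 0.925 m from the base axis. Payload 6.8 kg.
Tool frame: the origin (TCP) lies between the finger pads; the fingertips stand r.tcp_to_tips ahead of it and the grasp point (between the pads) lies 3 mm ahead of it (r.tcp_to_tips is the distance from the TCP to the fingertips, in m); z points along the fingers, y is the line along which they close (so a half turn about z gives the same grasp; the last joint's range is limited). The gripper opens to 85 mm and grips with 20 to 120 N. Pads are 22 mm wide; open, the fingers measure 114 mm over their backs; the gripper's body (76 mm by 85 mm) begins 54 mm behind the grasp point. The pads swing forward as they close: fully open they stand 13 mm farther back than shut.
Start: joints at [-1.212, 0.477, 0.022, 1.555, -0.011, 1.109, -0.083], TCP at [0.304, 0.603, 0.253] pointing down, gripper open.
Joint ranges: [-2.96, 2.96], [-0.34, 2.1], [-1.41, 1.46], [0.24, 2.44], [-1.37, 4.51], [0.17, 1.92], [-2.96, 2.96]. Speed limits (rad/s): [2.39, 2.39, 3.14, 3.14, 3.14, 3.14, 3.14].

## Interface

Orientations are given as a rotation vector (axis times angle).
In Python, from bench import r gives the robot as it stands. The module is installed in compiled form; this text tells all that it offers.
- The arm moves only by the tool step_arm, never from a script. Its argument "moves" is a list of rows, each an object of numbers: "rx", "ry", "rz": the turn, a rotation vector about the tool's x, y, z in degrees; "dx", "dy", "dz": the shift along the tool's x, y, z in mm; "gripper": the opening, from -1 (shut) to 1 (fully open). In form: [{"rx": .., "ry": .., "rz": .., "dx": .., "dy": .., "dz": .., "gripper": ..}, ...]. A call has 1 to 20 rows; each row shifts and turns the commanded pose from where the row before left it, along the tool's axes as they then stand; what a row does not reach is not made up. A row lasts 1/8 s, in which the tool goes at most 62.5 mm and 10.7 degrees, less where a joint would pass 70% of its speed; a pose out of reach is approached as far as the arm can. A call is refused whole if a number of a shift passes 62.5 or a number of a turn 10.7, either way. A call with a gripper value outside its range is refused whole. The fingers move at their own pace and stop on an object; "grip_force" is the grip in N (left out, the last holds). Time passes only in rows, so rows that do not move let the fingers close. It gives the time, the measured TCP pose, the force, the opening and the grip force at its end, in the units of the state.
- r.get_obs(): the state, without advancing time (a new reading comes with each control period).
- r.grab_frame(name): name is "scene" or "top"; returns the picture (420x560x3 uint8, blue, green, red); there is no depth.
- r.camera_info(name): a dict with "mtx" (3x3 intrinsics, pixels), "D" ([k1, k2, p1, p2, k3] as OpenCV has them; the pictures are not rectified), "rvec" (rotation vector, rad) and "tvec" (3), from world to camera coordinates, as OpenCV has them. Camera axes: x right, y down, z forward; pixel columns grow to the right and rows downward; lengths in m; the calibration is good to about 2 mm. A picture is of the moment at which its call begins. camera_info takes no time and is no camera call.
- r.hand_in(): hands the job in; it is judged then, once.
The state is a dict: "clock": time; "joints": joint angles; "qvel": joint speeds; "tau": joint torques, N m; "tcp_pos": TCP position; "orientation": TCP orientation; "contact_force": force on the tool from outside, world axes, zero at the start; "moment": the same for the moment, N m; "grip_width": finger opening in m; "gripper_force": force on a finger pad.
Only numpy, scipy, OpenCV 4.12 (cv2) and the standard library are available. Lean on these libraries where they do the work, as an engineer would, in place of code of your own. Each camera call takes 0.05 s, during which the arm holds its last target. There are 200 camera calls.

## Working session

There is one attempt and no reset: what is moved stays moved. The work goes in short steps, Python scripts to look and compute and a tool call to move; the robot and the scene stay as the last step left them, time stands still between calls to the robot, and variables do not carry over. Pictures are saved under pics/ and viewed, at most 10 in all, crops included, and the job is handed in when it is done.

Besides the shell and the picture viewer there is one more tool, called after "Request:" as a command line: name --argument value ..., lists and objects as JSON in quotes. step_arm: Moves the arm, as the interface text tells. Its arguments: {"type":"object","properties":{"moves":{"type":"array","items":{"type":"object","properties":{"rx":{"type":"number"},"ry":{"type":"number"},"rz":{"type":"number"},"dx":{"type":"number"},"dy":{"type":"number"},"dz":{"type":"number"},"gripper":{"type":"number"}}}},"grip_force":{"type":"number"}},"required":["moves"]}

```bash
mkdir -p pics; python3 - <<'E'
from bench import r
import cv2
for n in("top","scene"):
    cv2.imwrite(f"pics/{n}0.png",cv2.resize(r.grab_frame(n),(800,600)) if n=="top" else r.grab_frame(n))
    print(n,r.camera_info(n))
print(r.get_obs(),r.tcp_to_tips)
E
```

```text
top {'mtx': array([[516.72498346,   0.        , 281.03381124],
       [  0.        , 516.72498346, 215.18325028],
       [  0.        ,   0.        ,   1.        ]]), 'D': array([-0.04146751,  0.        ,  0.        ,  0.        ,  0.        ]), 'rvec': array([ 2.1766228 , -2.21369498,  0.0435722 ]), 'tvec': array([-0.04487979,  0.590831  ,  1.67474873])}
scene {'mtx': array([[414.90151611,   0.        , 281.39120833],
       [  0.        , 414.90151611, 212.4934087 ],
       [  0.        ,   0.        ,   1.        ]]), 'D': array([0.0366928, 0.       , 0.       , 0.       , 0.       ]), 'rvec': array([ 2.02926101,  1.69747675, -0.497693  ]), 'tvec': array([-0.04128527, -0.49023463,  1.41243205])}
{'clock': 0.1, 'joints': array([-1.2120951 ,  0.47772762,  0.02236011,  1.55638393, -0.01151166,
        1.10928896, -0.08310315]), 'qvel': array([ 0.00063562,  0.0005564 , -0.001119  , -0.00177906,  0.0001438 ,
        0.00146316,  0.0006537 ]), 'tau': array([ 5.63656053e-03, -5.97757387e+01,  1.61457270e+00, -2.81954134e+01,
        1.28987824e-02,  5.02089752e-03, -2.99480530e-05]), 'tcp_pos': array([0.3035568 , 0.6023184 , 0.25240318]), 'orientation': array([-7.26553964e-01, -3.05614446e+00,  2.60354975e-03]), 'contact_force': array([-0.53583322, -0.0851166 ,  0.28374842]), 'moment': array([-0.03260423,  0.01080162,  0.08400993]), 'gripper_force': 0.0, 'grip_width': 0.08584753387819442} 0.022
```

View pics/top0.png

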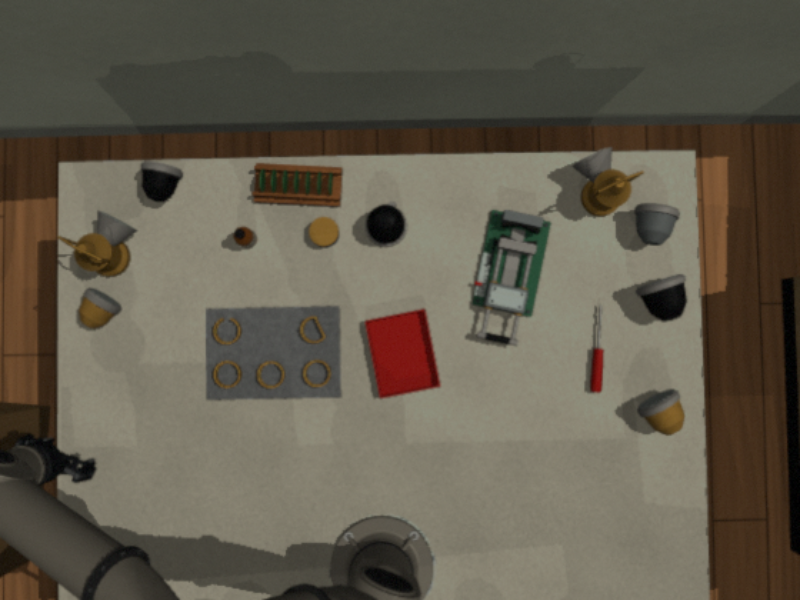

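View pics/scene0.png

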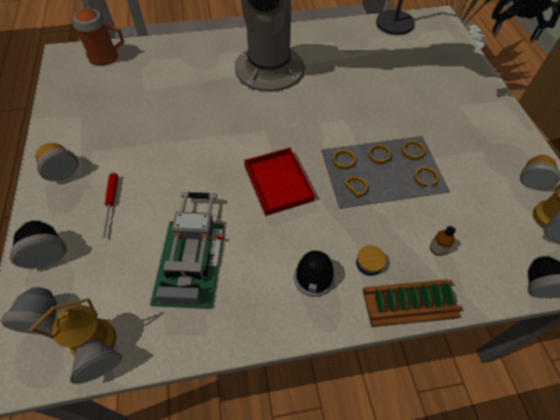

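The top view shows the D-shaped rim near (313,330) on the 800 px scale. The torn rim is probably at (227,331). The tray is at (402,353), and the cradle handle is at (498,338). I'll enlarge the mat and the cradle.

```bash
cat > h.py <<'E'
import cv2,numpy as np
from bench import r
def w(n,uv,z):
    c=r.camera_info(n);R=cv2.Rodrigues(c["rvec"])[0]
    p=cv2.undistortPoints(np.array(uv,float).reshape(-1,1,2),c["mtx"],c["D"]).reshape(-1,2)
    d=np.c_[p,np.ones(len(p))]@R; o=-R.T@c["tvec"]
    return o+d*((z-o[2])/d[:,2])[:,None]
def px(n,P):
    c=r.camera_info(n);return cv2.projectPoints(np.array(P,float).reshape(-1,1,3),c["rvec"],c["tvec"],c["mtx"],c["D"])[0].reshape(-1,2)
E
python3 - <<'E'
from h import *
t=r.grab_frame("top");s=r.grab_frame("scene")
cv2.imwrite("pics/t.npy.png",t)
a=cv2.resize(t[210:285,140:310],(800,353),interpolation=cv2.INTER_CUBIC)  # x4.706
b=cv2.resize(t[140:250,320:390],None,fx=5,fy=5,interpolation=cv2.INTER_CUBIC) #350x550
c=cv2.resize(s[185:310,145:230],None,fx=4.4,fy=4.4,interpolation=cv2.INTER_CUBIC)
cv2.imwrite("pics/a.png",a)
H=np.zeros((550,350+c.shape[1],3),np.uint8);H[:,:350]=b;H[:c.shape[0],350:]=c[:550];cv2.imwrite("pics/b.png",H);print(H.shape)
# tray & mat: threshold
m=(t[:,:,2]>110)&(t[:,:,1]<60)&(t[:,:,0]<60);n,l,st,ce=cv2.connectedComponentsWithStats(m.astype(np.uint8))
for i in range(1,n):
    if st[i,4]>100:
        q=np.argwhere(l==i)[:,::-1].astype(np.float32);box=cv2.boxPoints(cv2.minAreaRect(q));print(st[i],w("top",box,.015).round(3))
# brass pixels in mat
hsv=cv2.cvtColor(t,cv2.COLOR_BGR2HSV);m=((hsv[:,:,1]>70)&(hsv[:,:,2]>60)).astype(np.uint8);m[:, :140]=0;m[:210]=0;m[285:]=0;m[:,245:]=0
n,l,st,ce=cv2.connectedComponentsWithStats(m)
for i in range(1,n):
    if st[i,4]>15:
        q=np.argwhere(l==i)[:,::-1];P=w("top",q,.02);print(st[i],P.mean(0).round(4),P.min(0).round(3),P.max(0).round(3))
E
```

```text
(550, 724, 3)
[ 257  218   44   58 1832] [[ 0.562  0.028  0.015]
 [ 0.583 -0.089  0.015]
 [ 0.414 -0.119  0.015]
 [ 0.393 -0.003  0.015]]
[417 244   5  30 119] [[ 0.488 -0.496  0.015]
 [ 0.488 -0.51   0.015]
 [ 0.394 -0.507  0.015]
 [ 0.394 -0.494  0.015]]
[210 221  18  20 136] [0.5417 0.1524 0.02  ] [0.512 0.122 0.02 ] [0.574 0.177 0.02 ]
[149 223  20  18 143] [0.5422 0.3468 0.02  ] [0.515 0.314 0.02 ] [0.571 0.377 0.02 ]
[149 252  20  20 163] [0.445 0.347 0.02 ] [0.415 0.315 0.02 ] [0.477 0.378 0.02 ]
[179 252  21  20 151] [0.4431 0.2494 0.02  ] [0.413 0.214 0.02 ] [0.475 0.279 0.02 ]
[212 252  20  19 143] [0.4436 0.142  0.02  ] [0.415 0.11  0.02 ] [0.473 0.172 0.02 ]
```

View pics/a.png

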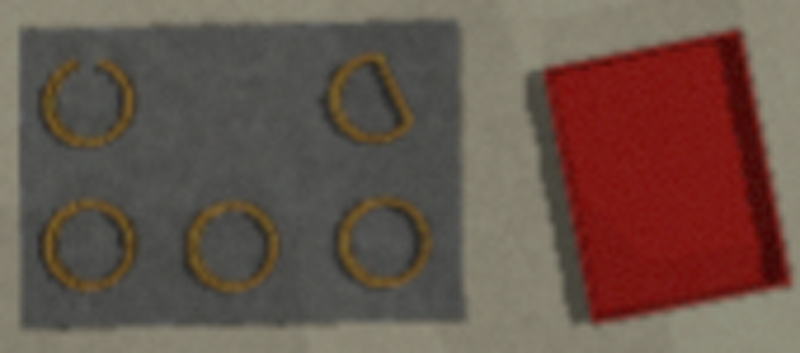

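View pics/b.png

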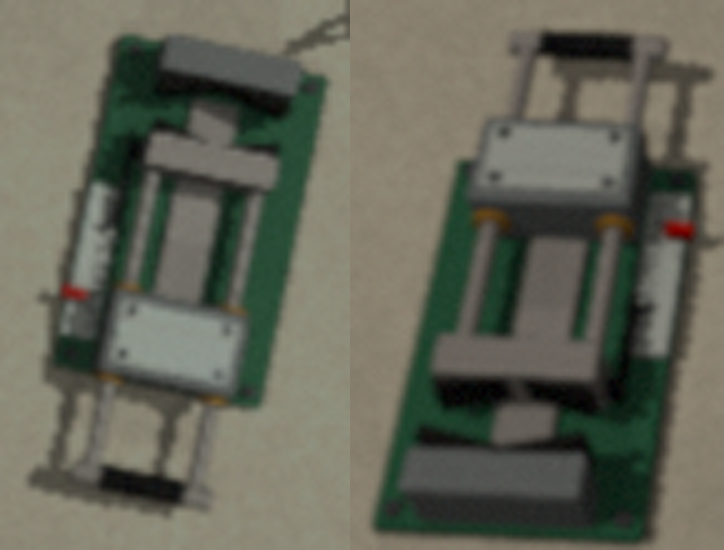

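The close views show the C at the mat's upper left with its gap pointing +x. The D's flat faces down-right, about -63° in world. The red cursor sits beside the housing at crop (75,293). Next I'll compute the poses.

```bash
python3 - <<'E'
from h import *
from scipy.optimize import least_squares
t=cv2.imread("pics/t.npy.png")
hsv=cv2.cvtColor(t,cv2.COLOR_BGR2HSV);m=((hsv[:,:,1]>70)&(hsv[:,:,2]>60)).astype(np.uint8)
for nm,(x,y,ww,hh) in dict(D=(210,221,18,20),C=(149,223,20,18)).items():
    q=np.argwhere(m[y:y+hh,x:x+ww])[:,::-1]+[x,y];P=w("top",q,.018)[:,:2]
    f=least_squares(lambda c:np.hypot(*(P-c).T)-.029,P.mean(0),loss='soft_l1',f_scale=.001)
    print(nm,f.x.round(4)); c=f.x
    d=P-c;a=np.degrees(np.arctan2(d[:,1],d[:,0]));rr=np.hypot(*d.T)*1000
    for k in range(-180,180,15):
        s=(a>=k)&(a<k+15);print(k,s.sum(),rr[s].mean().round(1) if s.any() else '-',end='; ')
    print()
A=lambda p:np.array(p,float)/4.706+[140,210]-[.39,.39]
B=lambda p:np.array(p,float)/5+[320,140]-[.4,.4]
C=lambda p:(np.array(p,float)-[350,0])/4.4+[145,185]-[.39,.39]
tr=w("top",A([(545,70),(742,30),(792,282),(595,323)]),.03);print("tray",tr.round(3),tr.mean(0).round(4),[np.linalg.norm(tr[i]-tr[i-1]).round(3) for i in range(4)])
print("handle top",w("top",B([(141,485),(100,482),(184,492)]),.0445).round(4))
print("handle scene",w("scene",C([(587,45),(540,44),(634,46)]),.0405).round(4))
h=w("top",B([(121,297),(244,318),(228,395),(100,374)]),.06);print("housing top corners",h.round(4),h.mean(0))
g=w("top",B([(118,38),(325,78),(262,405),(57,366)]),.012);print("base",g.round(4),g.mean(0))
print("cursor top",w("top",B([(75,293)]),.026).round(4),"scene",w("scene",C([(680,230)]),.022).round(4))
E
```

```text
D [0.5429 0.1487]
-180 8 28.0; -165 5 27.8; -150 5 28.4; -135 6 28.7; -120 7 24.7; -105 4 20.5; -90 3 17.1; -75 3 17.1; -60 3 15.9; -45 4 18.8; -30 6 22.9; -15 7 28.4; 0 6 28.5; 15 6 27.2; 30 5 28.1; 45 8 27.6; 60 6 27.5; 75 6 25.8; 90 7 26.2; 105 7 26.3; 120 7 26.6; 135 7 26.0; 150 5 26.8; 165 5 27.0; 
C [0.5444 0.3463]
-180 4 27.5; -165 6 28.6; -150 6 28.2; -135 7 28.3; -120 6 28.5; -105 6 28.5; -90 9 28.4; -75 6 28.7; -60 7 28.6; -45 6 28.8; -30 5 27.6; -15 0 -; 0 0 -; 15 5 27.7; 30 6 28.9; 45 8 28.0; 60 9 27.7; 75 7 28.6; 90 6 28.2; 105 9 28.7; 120 7 29.3; 135 8 28.7; 150 6 28.8; 165 4 27.4; 
tray [[ 0.561  0.028  0.03 ]
 [ 0.586 -0.107  0.03 ]
 [ 0.413 -0.139  0.03 ]
 [ 0.387 -0.003  0.03 ]] [ 0.4864 -0.0552  0.03  ] [np.float64(0.177), np.float64(0.138), np.float64(0.176), np.float64(0.138)]
handle top [[ 0.5163 -0.2675  0.0445]
 [ 0.5187 -0.2413  0.0445]
 [ 0.5114 -0.295   0.0445]]
handle scene [[ 0.5198 -0.2702  0.0405]
 [ 0.5144 -0.2971  0.0405]
 [ 0.5253 -0.2433  0.0405]]
housing top corners [[ 0.636  -0.2556  0.06  ]
 [ 0.6213 -0.3336  0.06  ]
 [ 0.5724 -0.3222  0.06  ]
 [ 0.5872 -0.2412  0.06  ]] [ 0.60420793 -0.28813533  0.06      ]
base [[ 0.8105 -0.2632  0.012 ]
 [ 0.7818 -0.3989  0.012 ]
 [ 0.5673 -0.3518  0.012 ]
 [ 0.5951 -0.2183  0.012 ]] [ 0.68865901 -0.30804682  0.012     ]
cursor top [[ 0.6416 -0.2297  0.026 ]] scene [[ 0.6428 -0.2302  0.022 ]]
```

```bash
cat > plan.py <<'E'
import sys
from h import *
def plan(x,y,z,yaw):  # yaw of finger line, deg
    o=r.get_obs();R=cv2.Rodrigues(o["orientation"])[0]
    cur=np.degrees(np.arctan2(R[1,1],R[0,1]))
    a=(cur-yaw+90)%180-90   # tool z down: +rz lowers world yaw
    Rn=R@cv2.Rodrigues(np.radians([0,0,a]))[0]
    d=np.array([x,y,z])-o["tcp_pos"]
    print("clk",o["clock"].__round__(2),"tcp",o["tcp_pos"].round(4),"R z",R[:,2].round(4),"cur yaw",cur.round(2),"j",o["joints"].round(2))
    print("rz",round(a,2),"then shift mm",(Rn.T@d*1000).round(1), "F",o["contact_force"].round(1),"w",o["grip_width"].round(4),"gf",round(o["gripper_force"],1))
if __name__=="__main__": plan(*map(float,sys.argv[1:5]))
E
python3 plan.py .5444 .3463 .1 90; python3 plan.py .5425 .1483 .1 24
```

```text
clk 0.2 tcp [0.3036 0.6025 0.2527] R z [-4.e-04 -1.e-03 -1.e+00] cur yaw 63.26 j [-1.21  0.48  0.02  1.56 -0.01  1.11 -0.08]
clk 0.2 tcp [0.3036 0.6025 0.2527] R z [-4.e-04 -1.e-03 -1.e+00] cur yaw 63.26 j [-1.21  0.48  0.02  1.56 -0.01  1.11 -0.08]Traceback (most recent call last):
  File "plan.py", line 11, in <module>
    if __name__=="__main__": plan(*map(float,sys.argv[1:5]))
                             ~~~~^^^^^^^^^^^^^^^^^^^^^^^^^^^
  File "plan.py", line 10, in plan
    print("rz",round(a,2),"then shift mm",(Rn.T@d*1000).round(1), "F",o["contact_force"].round(1),"w",o["grip_width"].round(4),"gf",round(o["gripper_force"],1))
                                                                                                      ^^^^^^^^^^^^^^^^^^^^^
AttributeError: 'float' object has no attribute 'round'
Traceback (most recent call last):
  File "plan.py", line 11, in <module>
    if __name__=="__main__": plan(*map(float,sys.argv[1:5]))
                             ~~~~^^^^^^^^^^^^^^^^^^^^^^^^^^^
  File "plan.py", line 10, in plan
    print("rz",round(a,2),"then shift mm",(Rn.T@d*1000).round(1), "F",o["contact_force"].round(1),"w",o["grip_width"].round(4),"gf",round(o["gripper_force"],1))
                                                                                                      ^^^^^^^^^^^^^^^^^^^^^
AttributeError: 'float' object has no attribute 'round'
```

```bash
sed -i 's/o\["grip_width"\].round(4)/round(o["grip_width"],4)/' plan.py; python3 plan.py .5444 .3463 .1 90
```

```text
clk 0.2 tcp [0.3036 0.6025 0.2527] R z [-4.e-04 -1.e-03 -1.e+00] cur yaw 63.26 j [-1.21  0.48  0.02  1.56 -0.01  1.11 -0.08]
rz -26.74 then shift mm [-240.8 -256.   152.9] F [ 0.4  0.7 -0.7] w 0.0853 gf 0.0
```

Request:
step_arm --moves '[{"rz": -9},{"rz": -9},{"rz": -8.7},{"dx": -40,"dy": -43},{"dx": -40,"dy": -43,"gripper": 0.8},{"dx": -40,"dy": -43,"gripper": 0.8},{"dx": -40,"dy": -43,"dz": 40,"gripper": 0.8},{"dx": -40,"dy": -43,"dz": 50,"gripper": 0.8},{"dx": -40.8,"dy": -41,"dz": 50,"gripper": 0.8},{"dz": 10,"gripper": 0.8},{"gripper": 0.8},{"gripper": 0.8}]'

```text
invalid input at $.moves[0]: expected keys rx, ry, rz, dx, dy, dz, gripper
```

```bash
python3 plan.py .5444 .3463 .027 90; python3 - <<'E'
from h import *
t=r.grab_frame("top");cv2.imwrite("pics/c.png",cv2.resize(t[190:290,130:330],(800,400),interpolation=cv2.INTER_CUBIC))
E
```

```text
clk 0.2 tcp [0.3036 0.6025 0.2527] R z [-4.e-04 -1.e-03 -1.e+00] cur yaw 63.26 j [-1.21  0.48  0.02  1.56 -0.01  1.11 -0.08]
rz -26.74 then shift mm [-240.9 -256.   225.9] F [ 0.4  0.7 -0.7] w 0.0853 gf 0.0
```

View pics/c.png

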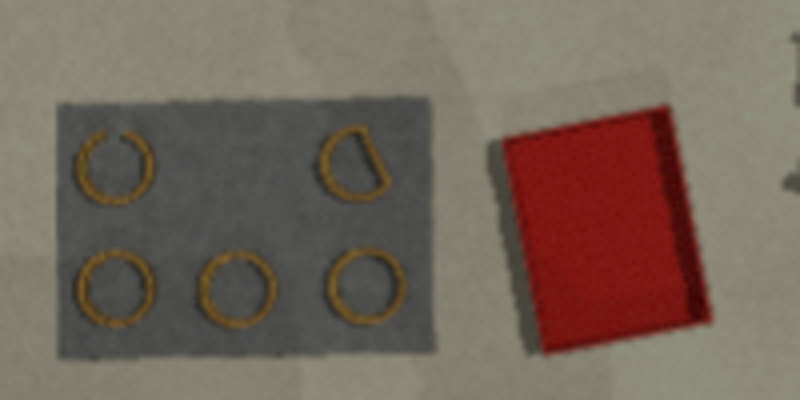

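The call was refused because every key is required, so nothing moved and the picture shows the same scene. I'll resend it with all keys.

Request:
step_arm --moves '[{"rx": 0,"ry": 0,"rz": -9,"dx": 0,"dy": 0,"dz": 0,"gripper": 1},{"rx": 0,"ry": 0,"rz": -9,"dx": 0,"dy": 0,"dz": 0,"gripper": 1},{"rx": 0,"ry": 0,"rz": -8.7,"dx": 0,"dy": 0,"dz": 0,"gripper": 1},{"rx": 0,"ry": 0,"rz": 0,"dx": -40,"dy": -43,"dz": 0,"gripper": 0.8},{"rx": 0,"ry": 0,"rz": 0,"dx": -40,"dy": -43,"dz": 0,"gripper": 0.8},{"rx": 0,"ry": 0,"rz": 0,"dx": -40,"dy": -43,"dz": 0,"gripper": 0.8},{"rx": 0,"ry": 0,"rz": 0,"dx": -40,"dy": -43,"dz": 40,"gripper": 0.8},{"rx": 0,"ry": 0,"rz": 0,"dx": -40,"dy": -43,"dz": 50,"gripper": 0.8},{"rx": 0,"ry": 0,"rz": 0,"dx": -41,"dy": -41,"dz": 50,"gripper": 0.8},{"rx": 0,"ry": 0,"rz": 0,"dx": 0,"dy": 0,"dz": 13,"gripper": 0.8},{"rx": 0,"ry": 0,"rz": 0,"dx": 0,"dy": 0,"dz": 0,"gripper": 0.8},{"rx": 0,"ry": 0,"rz": 0,"dx": 0,"dy": 0,"dz": 0,"gripper": 0.8}]' --grip_force 30

```text
clock: 1.75
tcp_pos: [0.5241, 0.3696, 0.1249]
orientation: [-0.002, 3.141, 0.003]
contact_force: [0.8, 0.4, 0.0]
grip_width: 0.077
gripper_force: 0.0
```

```bash
python3 plan.py .5444 .3463 .027 90
```

```text
clk 1.75 tcp [0.5241 0.3696 0.1249] R z [ 8.e-04  2.e-03 -1.e+00] cur yaw 90.09 j [-0.7   0.56 -0.01  1.75  0.01  0.84  0.86]
rz 0.09 then shift mm [-20.3 -23.5  97.9] F [0.8 0.4 0. ] w 0.077 gf 0.0
```

Request:
step_arm --moves '[{"rx": 0,"ry": 0,"rz": 0,"dx": -20.3,"dy": -23.5,"dz": 0,"gripper": 0.8},{"rx": 0,"ry": 0,"rz": 0,"dx": 0,"dy": 0,"dz": 30,"gripper": 0.8},{"rx": 0,"ry": 0,"rz": 0,"dx": 0,"dy": 0,"dz": 30,"gripper": 0.8},{"rx": 0,"ry": 0,"rz": 0,"dx": 0,"dy": 0,"dz": 25,"gripper": 0.8},{"rx": 0,"ry": 0,"rz": 0,"dx": 0,"dy": 0,"dz": 12,"gripper": 0.8},{"rx": 0,"ry": 0,"rz": 0,"dx": 0,"dy": 0,"dz": 0,"gripper": 0.8}]'

```text
clock: 2.5
tcp_pos: [0.5446, 0.3448, 0.027]
orientation: [0.001, -3.141, -0.0]
contact_force: [-0.9, -0.4, 0.2]
grip_width: 0.0766
gripper_force: 0.0
```

```bash
python3 plan.py .5444 .3463 .025 90
```

```text
clk 2.5 tcp [0.5446 0.3448 0.027 ] R z [-1.e-04  3.e-04 -1.e+00] cur yaw 90.02 j [-0.65  0.7  -0.01  1.77  0.01  0.67  0.9 ]
rz 0.02 then shift mm [0.2 1.5 2. ] F [-0.9 -0.4  0.2] w 0.0766 gf 0.0
```

No contact yet. I'll correct y, close gently and lift a little.

Request:
step_arm --moves '[{"rx": 0,"ry": 0,"rz": 0,"dx": 0,"dy": 1.5,"dz": 1,"gripper": 0.8},{"rx": 0,"ry": 0,"rz": 0,"dx": 0,"dy": 0,"dz": 0,"gripper": 0.2},{"rx": 0,"ry": 0,"rz": 0,"dx": 0,"dy": 0,"dz": 0,"gripper": 0.2},{"rx": 0,"ry": 0,"rz": 0,"dx": 0,"dy": 0,"dz": 0,"gripper": 0.2},{"rx": 0,"ry": 0,"rz": 0,"dx": 0,"dy": 0,"dz": 0,"gripper": 0.2},{"rx": 0,"ry": 0,"rz": 0,"dx": 0,"dy": 0,"dz": 0,"gripper": 0.2}]' --grip_force 40

```text
clock: 3.25
tcp_pos: [0.5455, 0.3462, 0.0273]
orientation: [0.001, 3.14, 0.002]
contact_force: [-0.7, -0.3, 5.8]
grip_width: 0.0595
gripper_force: 42.8
```

```bash
python3 plan.py .5444 .3463 .12 90
```

```text
clk 3.25 tcp [0.5455 0.3462 0.0273] R z [ 0.0015  0.0015 -1.    ] cur yaw 89.96 j [-0.65  0.7  -0.01  1.77  0.01  0.67  0.9 ]
rz -0.04 then shift mm [  1.    0.2 -92.7] F [-0.7 -0.3  5.8] w 0.0595 gf 42.8
```

Request:
step_arm --moves '[{"rx": 0,"ry": 0,"rz": 0,"dx": 0,"dy": 0,"dz": -15,"gripper": 0.2},{"rx": 0,"ry": 0,"rz": 0,"dx": 0,"dy": 0,"dz": -35,"gripper": 0.2},{"rx": 0,"ry": 0,"rz": 0,"dx": 0,"dy": 0,"dz": -40,"gripper": 0.2},{"rx": 0,"ry": 0,"rz": -5,"dx": 0,"dy": -20,"dz": 0,"gripper": 0.2},{"rx": 0,"ry": 0,"rz": -5.5,"dx": 0,"dy": -30,"dz": 0,"gripper": 0.2}]'

```text
clock: 3.88
tcp_pos: [0.5476, 0.2965, 0.1177]
orientation: [-0.294, 3.125, 0.003]
contact_force: [1.1, -0.6, -1.2]
grip_width: 0.0595
gripper_force: 43.7
```

```bash
python3 plan.py .5257 -.0479 .115 100.5
```

```text
clk 3.88 tcp [0.5476 0.2965 0.1177] R z [ 0.0021  0.0018 -1.    ] cur yaw 100.75 j [-0.56  0.54 -0.05  1.8   0.04  0.8   1.13]
rz 0.25 then shift mm [  84.3 -334.6    2.1] F [ 1.1 -0.6 -1.2] w 0.0595 gf 43.7
```

Request:
step_arm --moves '[{"rx": 0,"ry": 0,"rz": 0,"dx": 10,"dy": -40,"dz": 0,"gripper": 0.2},{"rx": 0,"ry": 0,"rz": 0,"dx": 10,"dy": -40,"dz": 0,"gripper": 0.2},{"rx": 0,"ry": 0,"rz": 0,"dx": 10,"dy": -40,"dz": 0,"gripper": 0.2},{"rx": 0,"ry": 0,"rz": 0,"dx": 10,"dy": -40,"dz": 0,"gripper": 0.2},{"rx": 0,"ry": 0,"rz": 0,"dx": 10,"dy": -40,"dz": 0,"gripper": 0.2},{"rx": 0,"ry": 0,"rz": 0,"dx": 10,"dy": -40,"dz": 0,"gripper": 0.2},{"rx": 0,"ry": 0,"rz": 0,"dx": 10,"dy": -40,"dz": 0,"gripper": 0.2},{"rx": 0,"ry": 0,"rz": 0,"dx": 10,"dy": -40,"dz": 0,"gripper": 0.2},{"rx": 0,"ry": 0,"rz": 0,"dx": 4.3,"dy": -14.6,"dz": 0,"gripper": 0.2},{"rx": 0,"ry": 0,"rz": 0,"dx": 0,"dy": 0,"dz": 0,"gripper": 0.2}]'

```text
clock: 5.12
tcp_pos: [0.5255, -0.0493, 0.1164]
orientation: [-0.283, 3.128, -0.0]
contact_force: [0.2, 0.7, -0.9]
grip_width: 0.0598
gripper_force: 43.7
```

```bash
python3 plan.py .5257 -.0479 .034 100.5
```

```text
clk 5.12 tcp [ 0.5255 -0.0493  0.1164] R z [ 9.e-04  0.e+00 -1.e+00] cur yaw 100.34 j [-0.01  0.42 -0.02  2.02  0.01  0.7   1.72]
rz -0.16 then shift mm [-0.4  1.4 82.4] F [ 0.2  0.7 -0.9] w 0.0598 gf 43.7
```

Request:
step_arm --moves '[{"rx": 0,"ry": 0,"rz": 0,"dx": 0,"dy": 1,"dz": 30,"gripper": 0.2},{"rx": 0,"ry": 0,"rz": 0,"dx": 0,"dy": 0,"dz": 30,"gripper": 0.2},{"rx": 0,"ry": 0,"rz": 0,"dx": 0,"dy": 0,"dz": 15,"gripper": 0.2},{"rx": 0,"ry": 0,"rz": 0,"dx": 0,"dy": 0,"dz": 9,"gripper": 0.2},{"rx": 0,"ry": 0,"rz": 0,"dx": 0,"dy": 0,"dz": 0,"gripper": 0.2},{"rx": 0,"ry": 0,"rz": 0,"dx": 0,"dy": 0,"dz": 0,"gripper": 0.75},{"rx": 0,"ry": 0,"rz": 0,"dx": 0,"dy": 0,"dz": 0,"gripper": 0.75},{"rx": 0,"ry": 0,"rz": 0,"dx": 0,"dy": 0,"dz": 0,"gripper": 0.75},{"rx": 0,"ry": 0,"rz": 0,"dx": 0,"dy": 0,"dz": -30,"gripper": 0.75},{"rx": 0,"ry": 0,"rz": 0,"dx": 0,"dy": 0,"dz": -50,"gripper": 0.75},{"rx": 0,"ry": 0,"rz": 10,"dx": 0,"dy": 0,"dz": 0,"gripper": 0.75},{"rx": 0,"ry": 0,"rz": 10,"dx": 0,"dy": 0,"dz": 0,"gripper": 0.75},{"rx": 0,"ry": 0,"rz": 10,"dx": 0,"dy": 0,"dz": 0,"gripper": 0.75},{"rx": 0,"ry": 0,"rz": 10,"dx": 0,"dy": 0,"dz": 0,"gripper": 0.75},{"rx": 0,"ry": 0,"rz": 10,"dx": 0,"dy": 0,"dz": 0,"gripper": 0.75},{"rx": 0,"ry": 0,"rz": 10,"dx": 0,"dy": 0,"dz": 0,"gripper": 0.75},{"rx": 0,"ry": 0,"rz": 10,"dx": 0,"dy": 0,"dz": 0,"gripper": 0.75},{"rx": 0,"ry": 0,"rz": 6,"dx": 0,"dy": 0,"dz": 0,"gripper": 0.75}]'

```text
clock: 7.38
tcp_pos: [0.5251, -0.0476, 0.112]
orientation: [1.706, 2.638, 0.0]
contact_force: [-0.5, 0.7, 0.2]
grip_width: 0.0746
gripper_force: 0.0
```

```bash
python3 plan.py .5425 .1483 .06 24
```

```text
clk 7.38 tcp [ 0.5251 -0.0476  0.112 ] R z [ 3.e-04  2.e-04 -1.e+00] cur yaw 24.22 j [-0.28  0.44  0.32  2.04 -0.21  0.69  0.59]
rz 0.22 then shift mm [171.9  95.5  52. ] F [-0.5  0.7  0.2] w 0.0746 gf 0.0
```

Request:
step_arm --moves '[{"rx": 0,"ry": 0,"rz": 0,"dx": 35,"dy": 19,"dz": 0,"gripper": 0.8},{"rx": 0,"ry": 0,"rz": 0,"dx": 35,"dy": 19,"dz": 0,"gripper": 0.8},{"rx": 0,"ry": 0,"rz": 0,"dx": 35,"dy": 19,"dz": 0,"gripper": 0.8},{"rx": 0,"ry": 0,"rz": 0,"dx": 35,"dy": 19,"dz": 0,"gripper": 0.8},{"rx": 0,"ry": 0,"rz": 0,"dx": 32,"dy": 19.5,"dz": 0,"gripper": 0.8},{"rx": 0,"ry": 0,"rz": 0,"dx": 0,"dy": 0,"dz": 20,"gripper": 0.8},{"rx": 0,"ry": 0,"rz": 0,"dx": 0,"dy": 0,"dz": 32,"gripper": 0.8},{"rx": 0,"ry": 0,"rz": 0,"dx": 0,"dy": 0,"dz": 0,"gripper": 0.8}]'

```text
clock: 8.38
tcp_pos: [0.5391, 0.1479, 0.0582]
orientation: [-1.699, -2.639, 0.005]
contact_force: [0.7, -0.8, -0.7]
grip_width: 0.0768
gripper_force: 0.0
```

```bash
python3 plan.py .5425 .1483 .027 24
```

```text
clk 8.38 tcp [0.5391 0.1479 0.0582] R z [-0.0041 -0.0015 -1.    ] cur yaw 24.46 j [-0.58  0.57  0.26  1.99 -0.24  0.62  0.27]
rz 0.46 then shift mm [-1.   3.4 31.2] F [ 0.7 -0.8 -0.7] w 0.0768 gf 0.0
```

Request:
step_arm --moves '[{"rx": 0,"ry": 0,"rz": 0.4,"dx": -1,"dy": 3.4,"dz": 0,"gripper": 0.8},{"rx": 0,"ry": 0,"rz": 0,"dx": 0,"dy": 0,"dz": 18,"gripper": 0.8},{"rx": 0,"ry": 0,"rz": 0,"dx": 0,"dy": 0,"dz": 12.5,"gripper": 0.8},{"rx": 0,"ry": 0,"rz": 0,"dx": 0,"dy": 0,"dz": 0,"gripper": 0.8},{"rx": 0,"ry": 0,"rz": 0,"dx": 0,"dy": 0,"dz": 0,"gripper": 0.2},{"rx": 0,"ry": 0,"rz": 0,"dx": 0,"dy": 0,"dz": 0,"gripper": 0.2},{"rx": 0,"ry": 0,"rz": 0,"dx": 0,"dy": 0,"dz": 0,"gripper": 0.2},{"rx": 0,"ry": 0,"rz": 0,"dx": 0,"dy": 0,"dz": 0,"gripper": 0.2},{"rx": 0,"ry": 0,"rz": 0,"dx": 0,"dy": 0,"dz": 0,"gripper": 0.2},{"rx": 0,"ry": 0,"rz": 0,"dx": 0,"dy": 0,"dz": -15,"gripper": 0.2},{"rx": 0,"ry": 0,"rz": 0,"dx": 0,"dy": 0,"dz": -35,"gripper": 0.2},{"rx": 0,"ry": 0,"rz": 0,"dx": 0,"dy": 0,"dz": -35,"gripper": 0.2}]'

```text
clock: 9.88
tcp_pos: [0.5444, 0.1489, 0.1157]
orientation: [1.71, 2.635, 0.0]
contact_force: [1.2, -0.2, -0.9]
grip_width: 0.0594
gripper_force: 43.6
```

```bash
python3 plan.py .4471 -.0625 .110 100.5
```

```text
clk 9.88 tcp [0.5444 0.1489 0.1157] R z [ 2.e-04  0.e+00 -1.e+00] cur yaw 24.05 j [-0.61  0.48  0.3   1.96 -0.21  0.73  0.23]
rz -76.45 then shift mm [ 134.2 -190.1    5.7] F [ 1.2 -0.2 -0.9] w 0.0594 gf 43.6
```

Request:
step_arm --moves '[{"rx": 0,"ry": 0,"rz": -10,"dx": 0,"dy": 0,"dz": 0,"gripper": 0.2},{"rx": 0,"ry": 0,"rz": -10,"dx": 0,"dy": 0,"dz": 0,"gripper": 0.2},{"rx": 0,"ry": 0,"rz": -10,"dx": 0,"dy": 0,"dz": 0,"gripper": 0.2},{"rx": 0,"ry": 0,"rz": -10,"dx": 0,"dy": 0,"dz": 0,"gripper": 0.2},{"rx": 0,"ry": 0,"rz": -10,"dx": 0,"dy": 0,"dz": 0,"gripper": 0.2},{"rx": 0,"ry": 0,"rz": -10,"dx": 0,"dy": 0,"dz": 0,"gripper": 0.2},{"rx": 0,"ry": 0,"rz": -10,"dx": 0,"dy": 0,"dz": 0,"gripper": 0.2},{"rx": 0,"ry": 0,"rz": -6.5,"dx": 0,"dy": 0,"dz": 0,"gripper": 0.2},{"rx": 0,"ry": 0,"rz": 0,"dx": 24,"dy": -33,"dz": 0,"gripper": 0.2},{"rx": 0,"ry": 0,"rz": 0,"dx": 24,"dy": -33,"dz": 0,"gripper": 0.2},{"rx": 0,"ry": 0,"rz": 0,"dx": 24,"dy": -33,"dz": 0,"gripper": 0.2},{"rx": 0,"ry": 0,"rz": 0,"dx": 24,"dy": -33,"dz": 0,"gripper": 0.2},{"rx": 0,"ry": 0,"rz": 0,"dx": 24,"dy": -33,"dz": 0,"gripper": 0.2},{"rx": 0,"ry": 0,"rz": 0,"dx": 14,"dy": -25,"dz": 0,"gripper": 0.2},{"rx": 0,"ry": 0,"rz": 0,"dx": 0,"dy": 0,"dz": 0,"gripper": 0.2}]'

```text
clock: 11.75
tcp_pos: [0.4467, -0.0649, 0.1149]
orientation: [-0.282, 3.129, -0.002]
contact_force: [0.2, 0.9, -1.0]
grip_width: 0.0597
gripper_force: 43.6
```

```bash
python3 plan.py .4471 -.0625 .034 100.5
```

```text
clk 11.75 tcp [ 0.4467 -0.0649  0.1149] R z [ 4.e-04 -1.e-03 -1.e+00] cur yaw 100.29 j [ 0.01  0.32 -0.    2.2   0.    0.63  1.75]
rz -0.21 then shift mm [-0.8  2.3 80.9] F [ 0.2  0.9 -1. ] w 0.0597 gf 43.6
```

Request:
step_arm --moves '[{"rx": 0,"ry": 0,"rz": 0,"dx": -1,"dy": 2,"dz": 30,"gripper": 0.2},{"rx": 0,"ry": 0,"rz": 0,"dx": 0,"dy": 0,"dz": 30,"gripper": 0.2},{"rx": 0,"ry": 0,"rz": 0,"dx": 0,"dy": 0,"dz": 13,"gripper": 0.2},{"rx": 0,"ry": 0,"rz": 0,"dx": 0,"dy": 0,"dz": 8,"gripper": 0.2},{"rx": 0,"ry": 0,"rz": 0,"dx": 0,"dy": 0,"dz": 0,"gripper": 0.2},{"rx": 0,"ry": 0,"rz": 0,"dx": 0,"dy": 0,"dz": 0,"gripper": 0.75},{"rx": 0,"ry": 0,"rz": 0,"dx": 0,"dy": 0,"dz": 0,"gripper": 0.75},{"rx": 0,"ry": 0,"rz": 0,"dx": 0,"dy": 0,"dz": 0,"gripper": 0.75},{"rx": 0,"ry": 0,"rz": 0,"dx": 0,"dy": 0,"dz": -30,"gripper": 0.75},{"rx": 0,"ry": 0,"rz": 0,"dx": 0,"dy": 0,"dz": -50,"gripper": 0.75},{"rx": 0,"ry": 0,"rz": 0,"dx": 0,"dy": 0,"dz": -30,"gripper": 0.2},{"rx": 0,"ry": 0,"rz": 0,"dx": -20,"dy": -30,"dz": 0,"gripper": 0.2},{"rx": 0,"ry": 0,"rz": 0,"dx": -20,"dy": -40,"dz": 0,"gripper": 0.2},{"rx": 0,"ry": 0,"rz": 0,"dx": -20,"dy": -40,"dz": 0,"gripper": 0.2},{"rx": 0,"ry": 0,"rz": 0,"dx": 0,"dy": -40,"dz": 0,"gripper": 0.2}]'

```text
clock: 13.62
tcp_pos: [0.5363, -0.1975, 0.1436]
orientation: [-0.291, 3.126, -0.0]
contact_force: [-0.1, -0.4, -0.3]
grip_width: 0.051
gripper_force: 0.0
```

Request:
step_arm --moves '[{"rx": 0,"ry": 0,"rz": 10,"dx": 0,"dy": 0,"dz": 0,"gripper": 0.1},{"rx": 0,"ry": 0,"rz": 10,"dx": 0,"dy": 0,"dz": 0,"gripper": 0.1},{"rx": 0,"ry": 0,"rz": 10,"dx": 0,"dy": 0,"dz": 0,"gripper": 0.1},{"rx": 0,"ry": 0,"rz": 10,"dx": 0,"dy": 0,"dz": 0,"gripper": 0.1},{"rx": 0,"ry": 0,"rz": 10,"dx": 0,"dy": 0,"dz": 0,"gripper": 0.1},{"rx": 0,"ry": 0,"rz": 10,"dx": 0,"dy": 0,"dz": 0,"gripper": 0.1},{"rx": 0,"ry": 0,"rz": 10,"dx": 0,"dy": 0,"dz": 0,"gripper": 0.1},{"rx": 0,"ry": 0,"rz": 10,"dx": 0,"dy": 0,"dz": 0,"gripper": 0.1},{"rx": 0,"ry": 0,"rz": 10,"dx": 0,"dy": 0,"dz": 0,"gripper": 0.1},{"rx": 0,"ry": 0,"rz": 10,"dx": 0,"dy": 0,"dz": 0,"gripper": 0.1},{"rx": 0,"ry": 0,"rz": 10,"dx": 0,"dy": 0,"dz": 0,"gripper": 0.1},{"rx": 0,"ry": 0,"rz": 2.5,"dx": 0,"dy": 0,"dz": 0,"gripper": 0.1},{"rx": 0,"ry": 0,"rz": 0,"dx": 0,"dy": 0,"dz": 0,"gripper": 0.1}]'

```text
clock: 15.25
tcp_pos: [0.5345, -0.1967, 0.1433]
orientation: [-2.438, -1.981, 0.0]
contact_force: [0.3, -0.1, 0.0]
grip_width: 0.0469
gripper_force: 0.0
```

```bash
python3 plan.py .517 -.2685 .12 -12; python3 - <<'E'
from h import *
t=r.grab_frame("top");s=r.grab_frame("scene")
a=cv2.resize(t[205:290,140:390],(750,255),interpolation=cv2.INTER_CUBIC)
b=cv2.resize(s[130:230,230:450],(750,341),interpolation=cv2.INTER_CUBIC)
cv2.imwrite("pics/d.png",np.vstack([a,b]))
E
```

```text
clk 15.25 tcp [ 0.5345 -0.1967  0.1433] R z [-1.e-04  0.e+00 -1.e+00] cur yaw -11.8 j [-0.16  0.48  0.53  1.94 -0.33  0.81  0.34]
rz 0.2 then shift mm [-73.9  -2.1  23.3] F [ 0.3 -0.1  0. ] w 0.0469 gf 0.0
```

View pics/d.png

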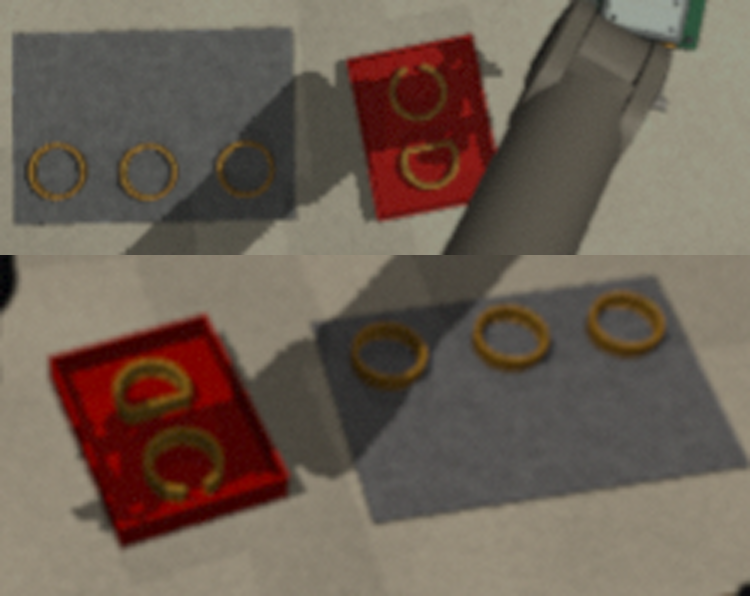

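Both bad rims lie flat in the tray, with the D at (430,165) and the C at (418,92) in the upper crop. The three good rims are unmoved on the mat. Next is the handle.

Request:
step_arm --moves '[{"rx": 0,"ry": 0,"rz": 0.2,"dx": -25,"dy": -1,"dz": 0,"gripper": 0.1},{"rx": 0,"ry": 0,"rz": 0,"dx": -25,"dy": -1,"dz": 0,"gripper": 0.1},{"rx": 0,"ry": 0,"rz": 0,"dx": -24,"dy": 0,"dz": 0,"gripper": 0.1},{"rx": 0,"ry": 0,"rz": 0,"dx": 0,"dy": 0,"dz": 25,"gripper": 0.1},{"rx": 0,"ry": 0,"rz": 0,"dx": 0,"dy": 0,"dz": 25,"gripper": 0.1},{"rx": 0,"ry": 0,"rz": 0,"dx": 0,"dy": 0,"dz": 0,"gripper": 0.1}]'

```text
clock: 16.1
tcp_pos: [0.5158, -0.2683, 0.0918]
orientation: [-2.441, -1.973, 0.003]
contact_force: [0.1, 1.1, -0.7]
grip_width: 0.0465
gripper_force: 0.0
```

```bash
python3 plan.py .517 -.2685 .039 -12; python3 - <<'E'
from h import *
s=r.grab_frame("scene")
cv2.imwrite("pics/e.png",cv2.resize(s[165:310,130:260],None,fx=4,fy=4,interpolation=cv2.INTER_CUBIC))
E
```

```text
clk 16.1 tcp [ 0.5158 -0.2683  0.0918] R z [-0.0033  0.0015 -1.    ] cur yaw -12.09 j [ 0.01  0.57  0.49  1.93 -0.39  0.73  0.51]
rz -0.09 then shift mm [-0.   1.5 52.8] F [ 0.1  1.1 -0.7] w 0.0465 gf 0.0
```

View pics/e.png

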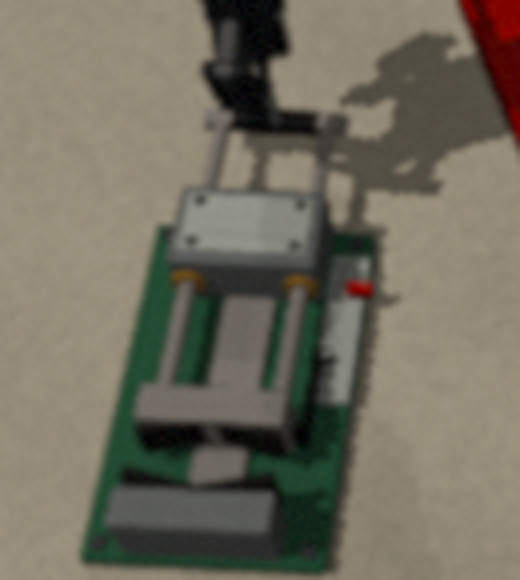

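```bash
python3 - <<'E'
from h import *
f=lambda P:((px("scene",P)-[130,165]+.4)*4).round(0)
print(f([(.5158,-.2683,.07),(.517,-.2685,.036),(.517,-.2685,.0445)]))
cx=np.array([.978,-.208,0]);o=np.array([.517,-.2685,0])+.065*cx;cy=np.array([.208,.978,0])
g=w("scene",np.array([[325,365],[358,290],[330,355]])/4-.4+[130,165],.02);print([( (p-o)@cx,(p-o)@cy) for p in g])
E
```

```text
[[271.  88.]
 [279. 121.]
 [277. 113.]]
[(np.float64(0.10184263257350179), np.float64(0.04821415292314753)), (np.float64(0.049576225854034824), np.float64(0.062116015650807134)), (np.float64(0.09503522783880215), np.float64(0.05038003845615845))]
```

The handle centre appears at about (275,122), which agrees with the predicted (279,121). The cursor is at (358,290). I'll descend and grip.

Request:
step_arm --moves '[{"rx": 0,"ry": 0,"rz": 0,"dx": 0,"dy": 1.5,"dz": 25,"gripper": 0.1},{"rx": 0,"ry": 0,"rz": 0,"dx": 0,"dy": 0,"dz": 20,"gripper": 0.1},{"rx": 0,"ry": 0,"rz": 0,"dx": 0,"dy": 0,"dz": 9,"gripper": 0.1},{"rx": 0,"ry": 0,"rz": 0,"dx": 0,"dy": 0,"dz": 0,"gripper": 0.1},{"rx": 0,"ry": 0,"rz": 0,"dx": 0,"dy": 0,"dz": 0,"gripper": -0.8},{"rx": 0,"ry": 0,"rz": 0,"dx": 0,"dy": 0,"dz": 0,"gripper": -0.8},{"rx": 0,"ry": 0,"rz": 0,"dx": 0,"dy": 0,"dz": 0,"gripper": -0.8},{"rx": 0,"ry": 0,"rz": 0,"dx": 0,"dy": 0,"dz": 0,"gripper": -0.8},{"rx": 0,"ry": 0,"rz": 0,"dx": 0,"dy": 0,"dz": 0,"gripper": -0.8},{"rx": 0,"ry": 0,"rz": 0,"dx": 0,"dy": 0,"dz": 0,"gripper": -0.8},{"rx": 0,"ry": 0,"rz": 0,"dx": 0,"dy": 0,"dz": 0,"gripper": -0.8}]' --grip_force 70

```text
clock: 17.52
tcp_pos: [0.5168, -0.2689, 0.0399]
orientation: [-2.443, -1.971, 0.001]
contact_force: [-4.7, 3.3, 7.1]
grip_width: 0.0147
gripper_force: 68.1
```

```bash
python3 plan.py .517 -.2685 .039 -12
```

```text
clk 17.52 tcp [ 0.5168 -0.2689  0.0399] R z [-0.0023  0.0016 -1.    ] cur yaw -12.22 j [ 0.05  0.65  0.43  1.95 -0.44  0.64  0.55]
rz -0.22 then shift mm [0.4 0.1 0.9] F [-4.7  3.3  7.1] w 0.0147 gf 68.1
```

Request:
step_arm --moves '[{"rx": 0,"ry": 0,"rz": 0,"dx": 0,"dy": -6,"dz": 0,"gripper": -0.8},{"rx": 0,"ry": 0,"rz": 0,"dx": 0,"dy": -6,"dz": 0,"gripper": -0.8},{"rx": 0,"ry": 0,"rz": 0,"dx": 0,"dy": -6,"dz": 0,"gripper": -0.8},{"rx": 0,"ry": 0,"rz": 0,"dx": 0,"dy": -6,"dz": 0,"gripper": -0.8},{"rx": 0,"ry": 0,"rz": 0,"dx": 0,"dy": -6,"dz": 0,"gripper": -0.8},{"rx": 0,"ry": 0,"rz": 0,"dx": 0,"dy": 0,"dz": 0,"gripper": -0.8},{"rx": 0,"ry": 0,"rz": 0,"dx": 0,"dy": 0,"dz": 0,"gripper": -0.8}]'

```text
clock: 18.4
tcp_pos: [0.4926, -0.2633, 0.04]
orientation: [2.439, 1.971, 0.005]
contact_force: [8.8, -2.0, -8.3]
grip_width: 0.0151
gripper_force: 68.4
```

```bash
python3 plan.py .517 -.2685 .039 -12; python3 - <<'E'
from h import *
F=[(r.grab_frame("scene").astype(float),r.grab_frame("top").astype(float)) for _ in range(8)]
s=np.mean([f[0] for f in F],0);t=np.mean([f[1] for f in F],0);np.save("s1.npy",s);np.save("t1.npy",t)
a=cv2.resize(s[215:305,195:235].astype(np.float32),None,fx=6.5,fy=6.5,interpolation=cv2.INTER_CUBIC)
b=cv2.resize(t[170:215,325:355].astype(np.float32),None,fx=13,fy=13,interpolation=cv2.INTER_CUBIC)
print(a.shape,b.shape)
cv2.imwrite("pics/f.png",np.clip(np.hstack([a,b])*1.6,0,255))
E
```

```text
clk 18.4 tcp [ 0.4926 -0.2633  0.04  ] R z [ 0.0062 -0.0026 -1.    ] cur yaw -12.11 j [ 0.05  0.62  0.43  2.01 -0.45  0.59  0.57]
rz -0.11 then shift mm [-0.1 24.9  1.2] F [ 8.8 -2.  -8.3] w 0.0151 gf 68.4
(585, 260, 3) (585, 390, 3)[ WARN:0@12.606] global loadsave.cpp:1063 imwrite_ Unsupported depth image for selected encoder is fallbacked to CV_8U.
```

View pics/f.png

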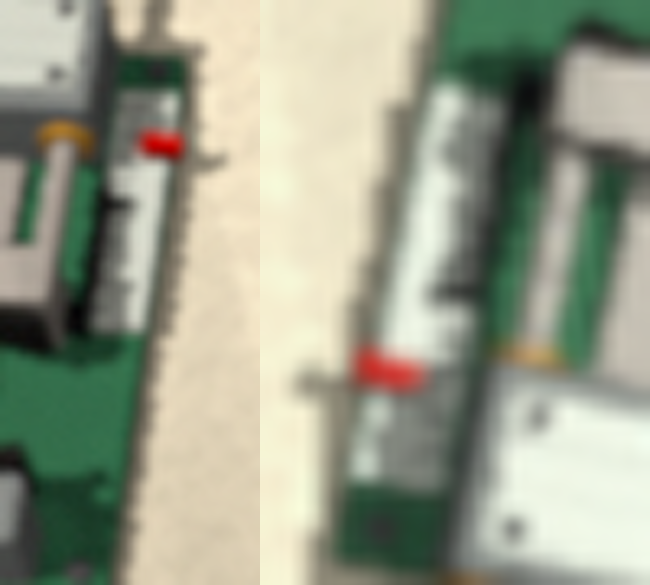

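The pointer now shows at scene crop (120,203) and top crop (443,291). The cursor is at (162,145) and (390,371).

```bash
cat > m.py <<'E'
from h import *
a=np.radians(-12.1);cx=np.array([np.cos(a),np.sin(a),0]);cy=np.array([-np.sin(a),np.cos(a),0])
o=np.array([.5168,-.2689,0])+.065*cx
S=lambda p:w("scene",[(p[0]/6.5+195-.42,p[1]/6.5+215-.42)],p[2])[0]
T=lambda p:w("top",[((p[0]-260)/13+325-.46,p[1]/13+170-.46)],p[2])[0]
def show(n,P): print(n,((P-o)@cx*1000).round(1),((P-o)@cy*1000).round(1))
E
python3 - <<'E'
from m import *
show("ptr S",S((118,203,.02)));show("cur S",S((160,145,.0225)))
show("ptr T",T((440,291,.02)));show("cur T",T((390,371,.026)))
# sub-pixel: red centroids and dark pointer
for n,f in(("scene","s1.npy"),("top","t1.npy")):
    I=np.load(f);y0,y1,x0,x1=(220,250,205,235) if n=="scene" else (180,215,325,350)
    C=I[y0:y1,x0:x1];wt=np.clip(C[:,:,2]-C[:,:,:2].max(2)-40,0,None)
    yy,xx=np.mgrid[y0:y1,x0:x1];c=((wt*xx).sum()/wt.sum(),(wt*yy).sum()/wt.sum());print(n,c)
    for z in(.021,.026):show(f"red z{z}",w(n,[c],z)[0])
E
```

```text
ptr S 74.5 50.1
cur S 50.4 63.4
ptr T 72.0 55.7
cur T 49.2 64.7
scene (np.float64(219.44537480063795), np.float64(236.6824827219564))
red z0.021 48.9 63.6
red z0.026 51.8 64.5
top (np.float64(334.23828435266086), np.float64(198.10127084988085))
red z0.021 49.4 65.3
red z0.026 48.9 65.7
```

Request:
step_arm --moves '[{"rx": 0,"ry": 0,"rz": 0,"dx": 0,"dy": -5,"dz": 0,"gripper": -0.8},{"rx": 0,"ry": 0,"rz": 0,"dx": 0,"dy": -5,"dz": 0,"gripper": -0.8},{"rx": 0,"ry": 0,"rz": 0,"dx": 0,"dy": -5,"dz": 0,"gripper": -0.8},{"rx": 0,"ry": 0,"rz": 0,"dx": 0,"dy": -5,"dz": 0,"gripper": -0.8},{"rx": 0,"ry": 0,"rz": 0,"dx": 0,"dy": 0,"dz": 0,"gripper": -0.8},{"rx": 0,"ry": 0,"rz": 0,"dx": 0,"dy": 0,"dz": 0,"gripper": -0.8},{"rx": 0,"ry": 0,"rz": 0,"dx": 0,"dy": 0,"dz": 0,"gripper": -0.8}]'

```text
clock: 20.08
tcp_pos: [0.4741, -0.2589, 0.04]
orientation: [2.437, 1.971, 0.006]
contact_force: [11.2, -1.9, -11.3]
grip_width: 0.0149
gripper_force: 68.8
```

```bash
python3 plan.py .517 -.2685 .039 -12; python3 - <<'E'
from h import *
F=[(r.grab_frame("scene").astype(float),r.grab_frame("top").astype(float)) for _ in range(8)]
s=np.mean([f[0] for f in F],0);t=np.mean([f[1] for f in F],0);np.save("s2.npy",s);np.save("t2.npy",t)
a=cv2.resize(s[220:260,205:235].astype(np.float32),None,fx=13,fy=13,interpolation=cv2.INTER_CUBIC)
b=cv2.resize(t[180:212,325:351].astype(np.float32),None,fx=16.25,fy=16.25,interpolation=cv2.INTER_CUBIC)
cv2.imwrite("pics/g.png",np.clip(np.hstack([a,b[:520]])*1.4,0,255).astype(np.uint8))
E
```

```text
clk 20.07 tcp [ 0.4741 -0.2589  0.04  ] R z [ 0.0076 -0.003  -1.    ] cur yaw -12.08 j [ 0.06  0.6   0.42  2.05 -0.45  0.57  0.58]
rz -0.08 then shift mm [-0.4 43.9  1.4] F [ 11.2  -1.9 -11.3] w 0.0149 gf 68.8
```

View pics/g.png

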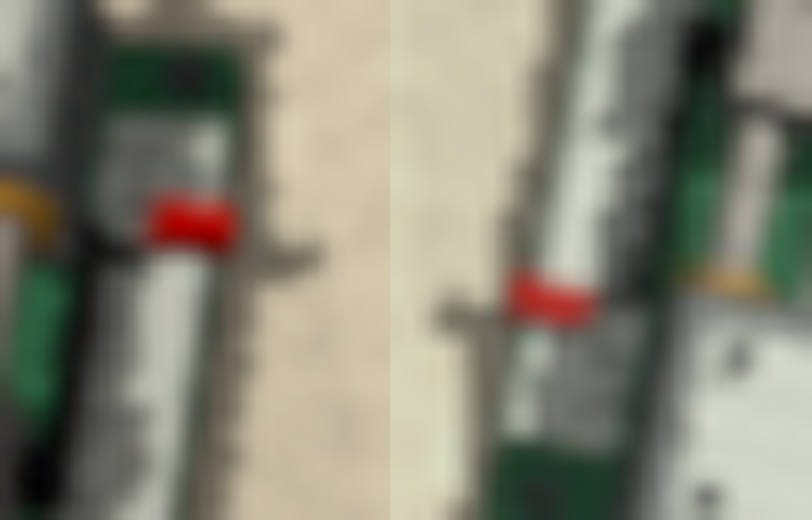

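The pointer is now nearly level with the cursor: scene crop (115,246) against cursor (190,225). I'll fit both numerically.

```bash
cat > fit.py <<'E'
from m import *
import sys
from scipy.optimize import minimize
def W(x,y,z): return o*[1,1,0]+x/1000*cx+y/1000*cy+np.array([0,0,z/1000])
def cursor(n,I,y0,y1,x0,x1):
    C=I[y0:y1,x0:x1];R=np.clip((C[:,:,2]-C[:,:,:2].max(2))/(C[:,:,2]-C[:,:,:2].max(2)).max(),0,1)
    def ren(p):
        P=np.array([W(p[0]+a,p[1]+b,z) for a in(-4,4) for b in(-8,8) for z in(16,26)])
        q=(px(n,P)-[x0,y0]+.5)*16-.5
        M=np.zeros(((y1-y0)*16,(x1-x0)*16),np.float32);cv2.fillConvexPoly(M,cv2.convexHull((q*16).round().astype(np.int32)),1,shift=4)
        return cv2.GaussianBlur(cv2.resize(M,(x1-x0,y1-y0),interpolation=cv2.INTER_AREA),(0,0),p[2])
    def cost(p):
        m=ren([p[0],p[1],min(max(p[2],.3),1.5)]);k=(m*R).sum()/(m*m).sum();return ((k*m-R)**2).sum()
    f=minimize(cost,[50,64,.6],method="Nelder-Mead",options=dict(initial_simplex=[[50,64,.6],[53,64,.6],[50,67,.6],[50,64,.9]]));return f.x.round(2),round(f.fun,3)
def prof(n,D,ys,z=20):
    xs=np.arange(40,85,.25);out=[]
    for y in ys:
        q=px(n,[W(x,y,z) for x in xs]).astype(np.float32)
        out.append(cv2.remap(D.astype(np.float32),q[:,:1],q[:,1:],cv2.INTER_CUBIC)[:,0])
    return xs,np.mean(out,0)
E
python3 - <<'E'
from fit import *
for n,k,roi in(("scene","s",(222,252,205,235)),("top","t",(185,212,325,350))):
    I1,I2=np.load(k+"1.npy"),np.load(k+"2.npy")
    print(n,"cursor",cursor(n,I1,*roi),cursor(n,I2,*roi))
    D=I1.mean(2)-I2.mean(2)
    for ys in([50,51,52],[52,53,54],[54,55]):
        xs,p=prof(n,D,ys);i,j=p.argmax(),p.argmin()
        ce=lambda p,i:(xs[max(i-16,0):i+17]*np.clip(p[max(i-16,0):i+17],0,None)).sum()/np.clip(p[max(i-16,0):i+17],0,None).sum()
        print(ys,"new",xs[i],ce(p,i).round(2),p[i].round(0),"old",xs[j],ce(-p,j).round(2),p[j].round(0))
E
```

```text
scene cursor (array([48.85, 63.65,  0.72]), np.float64(3.386)) (array([48.85, 63.55,  0.71]), np.float64(3.336))
[50, 51, 52] new 61.5 61.54 53.0 old 75.5 75.73 -25.0
[52, 53, 54] new 56.5 56.74 49.0 old 75.5 75.71 -22.0
[54, 55] new 55.75 55.98 46.0 old 75.5 75.67 -18.0
top cursor (array([49.59, 65.03,  0.52]), np.float64(0.734)) (array([49.65, 65.15,  0.53]), np.float64(0.803))
[50, 51, 52] new 64.75 64.53 61.0 old 73.25 73.85 -17.0
[52, 53, 54] new 64.25 64.02 61.0 old 73.0 73.45 -23.0
[54, 55] new 64.0 63.78 61.0 old 72.5 73.06 -27.0
```

Request:
step_arm --moves '[{"rx": 0,"ry": 0,"rz": 0,"dx": 0,"dy": -2.5,"dz": 0,"gripper": -0.8},{"rx": 0,"ry": 0,"rz": 0,"dx": 0,"dy": -2.2,"dz": 0,"gripper": -0.8},{"rx": 0,"ry": 0,"rz": 0,"dx": 0,"dy": 0,"dz": 0,"gripper": -0.8},{"rx": 0,"ry": 0,"rz": 0,"dx": 0,"dy": 0,"dz": 0,"gripper": -0.8},{"rx": 0,"ry": 0,"rz": 0,"dx": 0,"dy": 0,"dz": 0,"gripper": -0.8}]'

```text
clock: 21.5
tcp_pos: [0.4698, -0.2579, 0.04]
orientation: [2.437, 1.971, 0.007]
contact_force: [11.3, -1.9, -12.2]
grip_width: 0.0148
gripper_force: 68.7
```

```bash
python3 plan.py .517 -.2685 .039 -12; python3 - <<'E'
from fit import *
F=[(r.grab_frame("scene").astype(float),r.grab_frame("top").astype(float)) for _ in range(8)]
np.save("s3.npy",np.mean([f[0] for f in F],0));np.save("t3.npy",np.mean([f[1] for f in F],0))
for n,k,roi in(("scene","s",(222,252,205,235)),("top","t",(185,212,325,350))):
    I=[np.load(f"{k}{i}.npy") for i in(1,2,3)]
    # hue-normalised red mask: shaded red face counts as well
    J=I[2].copy();q=np.clip((J[:,:,2]/(J[:,:,:2].max(2)+15)-1.2)/1.2,0,1);Z=np.zeros_like(J);Z[:,:,2]=q*255
    print(n,"cursor",cursor(n,Z,*roi))
    for z in (18,20):
      for a,b in((0,1),(0,2),(1,2)):
        for ys in([50,51,52],[53,54,55]):
          xs,p=prof(n,I[b].mean(2)-I[a].mean(2),ys,z);print(z,a+1,b+1,ys[0],"new",xs[p.argmin()],p.min().round(0),"old",xs[p.argmax()],p.max().round(0))
    for ys in([50,51,52],[53,54,55]):
        xs,p=prof(n,I[2].mean(2),ys);print("profile3 40..70",ys[0],p[:120:4].round(0).astype(int))
        xs,p=prof(n,I[1].mean(2),ys);print("profile2 40..70",ys[0],p[:120:4].round(0).astype(int))
E
```

```text
clk 21.5 tcp [ 0.4698 -0.2579  0.04  ] R z [ 0.0079 -0.0031 -1.    ] cur yaw -12.07 j [ 0.06  0.59  0.42  2.07 -0.45  0.56  0.59]
rz -0.07 then shift mm [-0.5 48.4  1.4] F [ 11.3  -1.9 -12.2] w 0.0148 gf 68.7
scene cursor (array([48.91, 63.24,  0.62]), np.float64(4.025))
18 1 2 50 new 60.5 -52.0 old 74.25 25.0
18 1 2 53 new 54.75 -46.0 old 74.25 19.0
18 1 3 50 new 61.0 -52.0 old 74.25 25.0
18 1 3 53 new 59.75 -39.0 old 74.5 19.0
18 2 3 50 new 48.5 -29.0 old 55.0 28.0
18 2 3 53 new 83.0 -26.0 old 54.75 15.0
20 1 2 50 new 61.5 -53.0 old 75.5 25.0
20 1 2 53 new 56.0 -47.0 old 75.5 20.0
20 1 3 50 new 62.25 -53.0 old 75.5 25.0
20 1 3 53 new 61.0 -41.0 old 75.5 20.0
20 2 3 50 new 49.5 -30.0 old 56.0 28.0
20 2 3 53 new 84.0 -22.0 old 56.0 17.0
profile3 40..70 50 [65 65 64 63 60 56 53 48 40 34 30 30 34 40 47 53 58 59 59 61 62 62 62 62
 61 60 60 60 59 59]
profile2 40..70 50 [65 65 64 62 61 61 61 61 62 63 60 55 49 41 34 30 30 33 40 48 54 59 62 61
 61 61 61 60 59 58]
profile3 40..70 53 [67 66 64 62 59 57 55 51 46 42 39 39 41 47 53 60 66 67 69 73 75 79 83 85
 88 88 88 88 86 85]
profile2 40..70 5
[... 384 characters left out ...]
3.5 14.0
20 1 2 50 new 64.75 -61.0 old 73.25 17.0
20 1 2 53 new 64.0 -61.0 old 72.75 26.0
20 1 3 50 new 64.75 -62.0 old 73.25 18.0
20 1 3 53 new 64.0 -62.0 old 72.75 25.0
20 2 3 50 new 48.75 -25.0 old 56.25 11.0
20 2 3 53 new 48.25 -16.0 old 53.25 14.0
profile3 40..70 50 [67 67 68 68 67 66 61 54 48 42 41 43 47 50 53 55 56 56 54 51 50 49 49 50
 53 56 59 60 59 59]
profile2 40..70 50 [66 67 68 69 71 73 73 73 71 67 61 55 48 44 43 44 45 45 46 47 48 47 48 50
 53 57 59 60 60 59]
profile3 40..70 53 [72 72 71 69 69 67 62 56 51 51 54 60 66 71 74 76 77 75 73 71 70 68 67 67
 68 69 70 69 69 71]
profile2 40..70 53 [72 71 71 70 70 69 69 68 67 65 61 57 56 57 61 64 67 68 68 69 69 68 67 68
 68 69 70 70 69 71]
```

```bash
python3 - <<'E'
from fit import *
def ren(n,P,roi,s):
    y0,y1,x0,x1=roi;q=(px(n,P)-[x0,y0]+.5)*16-.5
    M=np.zeros(((y1-y0)*16,(x1-x0)*16),np.float32);cv2.fillConvexPoly(M,cv2.convexHull((q*16).round().astype(np.int32)),1,shift=4)
    return cv2.GaussianBlur(cv2.resize(M,(x1-x0,y1-y0),interpolation=cv2.INTER_AREA),(0,0),s).ravel()
for n,k,roi in(("scene","s",(228,246,210,228)),("top","t",(190,206,327,343))):
    c=r.camera_info(n);R=cv2.Rodrigues(c["rvec"])[0];cam=-R.T@c["tvec"];v=cam-W(50,64,20)
    I=np.load(k+"3.npy")[roi[0]:roi[1],roi[2]:roi[3]];D=np.clip(I[:,:,2]-I[:,:,:2].mean(2)-12,0,None).ravel()
    sx=np.sign(v@cx)*4;sy=np.sign(v@cy)*8;print(n,"view",sx,sy)
    def faces(p):
        g=lambda A,B,Z:np.array([W(p[0]+a,p[1]+b,z) for a in A for b in B for z in Z]);s=np.clip(p[2],.3,1.2)
        return np.c_[ren(n,g((-4,4),(-8,8),(26,)),roi,s),ren(n,g((sx,),(-8,8),(16,26)),roi,s),ren(n,g((-4,4),(sy,),(16,26)),roi,s)]
    from scipy.optimize import nnls
    cost=lambda p:nnls(faces(p),D)[1]
    for st in(48,52):
        f=minimize(cost,[st,64,.6],method="Nelder-Mead",options=dict(initial_simplex=[[st,64,.6],[st+2,64,.6],[st,66,.6],[st,64,.9]]))
        print(f.x.round(2),round(f.fun,1),np.linalg.norm(D).round(1),nnls(faces(f.x),D)[0].round(0))
E
```

```text
scene view 4.0 8.0
[51.73 64.38  0.67] 48.3 368.3 [107.   0.   0.]
[51.7  64.38  0.67] 48.3 368.3 [107.   0.   0.]
top view -4.0 8.0
[49.09 65.29  0.42] 41.7 211.3 [68.  0.  5.]
[53.34 64.21  0.8 ] 49.3 211.3 [  0. 485. 145.]
```

```bash
python3 - <<'E'
from fit import *
s=np.load("s3.npy");t=np.load("t3.npy")
a=cv2.resize(s[225:250,205:230].astype(np.float32),None,fx=16,fy=16,interpolation=cv2.INTER_CUBIC)
b=cv2.resize(t[185:210,327:352].astype(np.float32),None,fx=16,fy=16,interpolation=cv2.INTER_CUBIC)
cv2.imwrite("pics/i.png",np.clip(np.hstack([a,b])*1.6,0,255).astype(np.uint8))
E
```

```text
(no output)
```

View pics/i.png

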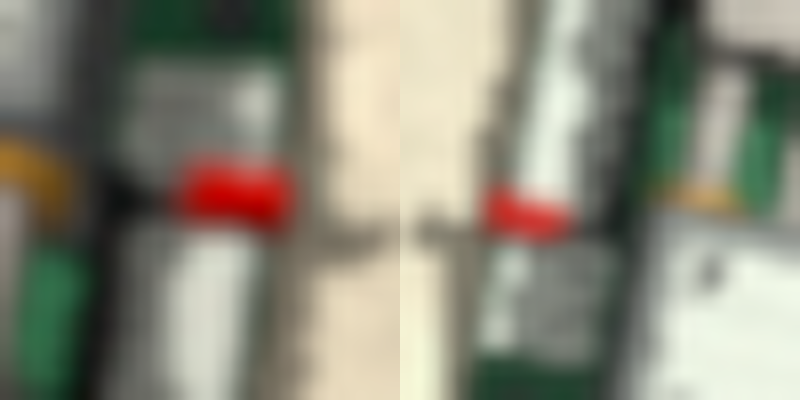

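Both views put the pointer on the cursor's centre line: scene (150,195) against (237,195), and top (590,225) against (530,215) along the sloped axis. The grip is firm and steady, so I'll hand in while holding.

```bash
python3 -c "
from bench import r
print(r.hand_in())"
```

```text
the job is handed in; nothing more can be done
None
```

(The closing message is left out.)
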